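# Put the bench dust extractor back in service

### The job

Reassemble the dust extractor: stand the middle-sized strainer cup upright inside the big dark cup on the extractor, then the small brass cup upright inside the middle one, both right down to the bottom and let go. Then turn the yellow quarter-turn fastener on the white panel clockwise until its slot lines up with the two red marks, and only after that, press the sprung panel flush against its frame with the fingers on its black pad and finish while still holding it firmly pressed there. Leave the other things on the bench where they are.

Things in the scene. Friction and masses are not known exactly. Their poses are not given: they have to be found in the camera images.
- extractor: The grey and green dust extractor, fixed to the bench. Origin: centre of its underside. x: away from the robot, to the panel's hinge; y: left along it; z up. Deck 200 x 340 mm, 35 mm high; big dark cup on its left part, green motor box (82 mm high, 170 x 180 mm) with the white panel on its right part.
- well (a point): Centre of the inner floor of the big dark steel strainer cup fixed on the left end of the dust extractor. Inside 80 mm across, outside 88 mm; its rim is 46 mm above this point, 85 mm above the bench. Axes as the extractor's. The panel lies on its -y side: in y the pad is 130 mm and the fastener 210 mm from the cup's axis.
- medium_cup_mid (a point): Centre (half-way up, on the axis) of the loose middle-sized cup: aluminium, round, open on top, 64 mm across at the rim, 60 at the foot, 85 high, wall and floor 4 mm, about 90 g. z: its axis, up. Starts upright on the bench on the robot's right. At the bottom of the big cup this point is 42.5 mm above point well, its rim 39 mm above the big cup's rim.
- small_cup_mid (a point): Centre (half-way up, on the axis) of the loose small cup: brass, round, open on top, 44 mm across at the rim, 40 at the foot, 115 high, wall and floor 4 mm, about 70 g. z: its axis, up. Starts upright on the bench on the robot's right. At the bottom of the middle cup this point is 19 mm above that cup's centre, its rim 34 mm above that cup's rim.
- medium_cup: The middle-sized cup itself; origin at the centre of its underside (see point medium_cup_mid).
- small_cup: The small cup itself; origin at the centre of its underside (see point small_cup_mid).
- fastener (a joint): Turn of the fastener on the panel, rad, growing clockwise seen from above. At 0 the slot lies across the line of the red marks, at pi/2 (1.57) it is in line with them. Starts at 0.1 to 0.6; stops at -0.1 and 2.2, so the aligned place is not a stop. Friction about 0.06 N m; it stays where it is left.
- fastener_grip (a point): Point to grip on the fastener's axis, in its yellow upright wing (12 mm thick, 44 long, 32 tall): 13 mm below the wing's top, 29 mm above the panel's top face. A black slot runs along the wing's top. Axes turn with it: y along wing and slot, x across, z the turning axis (leans up to 0.1 rad with the ajar panel). The red marks lie before and behind it, along the extractor's x.
- panel (a joint): Opening of the white panel, rad: 0 is flush on its frame, 0.10 is ajar, where a spring holds it at the start (free edge, nearest the robot, about 17 mm up) and returns it when let go. Hinged along its far edge; 170 mm from hinge to free edge, 180 mm wide, 6 mm thick, top face 88 mm above the bench when flush.
- pad_top (a point): Centre of the top of the black pad (40 x 40 mm, 5 mm thick) on the panel near its free edge, 135 mm from the hinge line, 80 mm left of the fastener. 93 mm above the bench with the panel flush, about 13 mm higher ajar. A push down of about 6 N starts to close the panel, about 9 N brings it flush against a rigid stop.
- press_pad: The black pad itself; origin at the centre of its underside (see point pad_top); it moves with the panel and is slightly soft (gives 1.5 mm). z is up when the panel is flush.
- thread_cone: Bystander: orange thread cone, 56 mm across, 90 mm high, standing left of the extractor. Origin at the centre of its underside.
- mug: Bystander: white ceramic mug, 80 mm across, 92 mm high, with a handle, behind the extractor. Origin at the centre of its underside. Not one of the strainer cups.
- finish_bottle: Bystander: white bottle with red cap, 56 mm across, 140 mm high, behind the extractor. Origin at the centre of its underside.
- hammer: Bystander: hammer lying on the robot's right. Origin on its underside.
- tape_roll: Bystander: blue tape roll, 90 mm across, 25 mm high, lying flat on the robot's left. Origin at the centre of its underside.
- eyelet_jar: Bystander: amber glass jar with dark lid, 64 mm across, 80 mm high, behind the extractor. Origin at the centre of its underside.
- screwdriver: Bystander: screwdriver lying on the robot's right. Origin on its underside.
Mind the look-alikes: they are no part of the job. Leave any purple look-alike of the small_cup alone. What is shaped like the medium_cup but green is not meant.

How it is judged:
By the outcome, as a careful person would: the job done as asked, in the order asked, and still so for the second after the job is handed in, while the arm keeps its last pose, push and grip.
It also fails if it takes over 69 s, if anything falls off the work surface, if the arm or the gripper's body presses on something with over 40 N, if the wrist force passes 120 N, or if a joint passes its speed limit or range.

### The arm

A 6-joint arm with a two-finger parallel gripper is mounted at the origin on the work surface. World frame = base frame: x ahead of the robot, y to its left, z up, the work surface at z = 0. Lengths are in mm, angles in rad, forces in N, time in s.
With the tool pointing down it reaches from about 275 to 850 mm from the base axis. Payload 19 kg.
Tool frame: the origin (TCP) lies on the centre line of the jaws, within the pads' length; the fingertips stand 14 mm ahead of it and the grasp point (between the pads) lies 5 mm behind it; z points along the fingers, y is the direction in which the jaws open and shut (so a half turn about z gives the same grasp; the last joint's range is limited). The gripper opens to 85 mm and grips with 20 to 120 N. Pads are 22 mm wide; open, the fingers measure 114 mm over their backs; the gripper's body (76 mm by 85 mm) begins 54 mm behind the grasp point. The pads swing forward as they close: fully open they stand 13 mm farther back than shut.
Start: joints at [-1.403, 0.15, 1.437, -0, 1.554, -0.134], TCP at [170.886, -548.986, 214.167] pointing down, gripper open.
Joint ranges: [-2.8, 2.8], [-0.68, 2.1], [0.12, 2.68], [-1.39, 4.53], [0.16, 2.79], [-2.81, 2.81]. Speed limits (rad/s): [1.89, 1.89, 2.22, 3.01, 3.01, 3.01].

### API

Orientations are given as [roll, pitch, yaw] about the fixed x, y, z axes, in that order (R = Rz(yaw) Ry(pitch) Rx(roll)).
In Python, from bench import * gives the robot as it stands.
- The arm moves only by the tool step_arm, never from a script. Its argument "increments" is a list of rows, each an object with "translation": the shift along the world's x, y, z scaled (see below), a list of three; "twist": the turn, a rotation vector about the world's x, y, z scaled (see below), a list of three. In form: [{"translation": [dx, dy, dz], "twist": [ax, ay, az]}, ...]. A call has 1 to 8 rows; each row shifts and turns the commanded pose from where the row before left it; what a row does not reach is not made up. The controller multiplies each number of a shift by 0.025 m and each number of a turn by 60 degrees. A row lasts 1/12 s, in which the tool goes at most 41.7 mm and 7.16 degrees, less where a joint would pass 70% of its speed; a pose out of reach is approached as far as the arm can. A call with a number of a shift or a turn outside -1 to 1 is refused whole. A call with a gripper value outside its range is refused whole. "hand" is the closure, from -1 (fully open) to 1 (shut), set as the call begins (left out, the last holds). The fingers move at their own pace and stop on an object; the grip force is fixed at half the most. Time passes only in rows, so rows that do not move let the fingers close. It gives the time, the measured TCP pose, the force and the opening at its end, in the units of the state.
- sense(): the state, without advancing time (a new reading comes with each control period).
- grab_frame(name): name is "scene" or "side" or "wrist"; returns the picture (480x640x3 uint8, red, green, blue); there is no depth.
- camera_info(name): a dict with "intrinsics" (3x3 intrinsics, pixels), "D" ([k1, k2, p1, p2, k3] as OpenCV has them; the pictures are not rectified), "cam_to_world" (4x4, takes a point from camera to world coordinates); the wrist camera has in their place "tool_from_camera" (4x4, takes a point from camera to tool coordinates, whose origin is the TCP and whose axes are the flange's). Camera axes: x right, y down, z forward; pixel columns grow to the right and rows downward; lengths in mm; the calibration is good to about 2 mm. A picture is of the moment at which its call begins: read the wrist's pose just before it. camera_info takes no time and is no camera call.
- close_job(): hands the job in, once; it reports no verdict.
Trained networks look in the newest picture that a camera, given by its name, has taken for a name from the list of things; names that differ only in an ending like _2 or _b are one class to them, and where a whole thing is asked for, a point or a joint stands for the part that bears it (a point fixed in the world has none). Each returns a list of dicts, best first, with "score" (0 to 1); they miss things now and then, are a little off and sometimes report something else, mostly with a low value. They report only what shows in the picture. A call takes as long as a camera call. They do not tell look-alikes from the thing itself.
- silhouettes(camera, name): "mask" (480x640 bool, what is visible of it) and "box" ([left, top, width, height] in pixels, round what is visible of it).
The state is a dict: "t": time; "qpos": joint angles; "joint_vel": joint speeds; "joint_efforts": joint torques, N m; "tcp_pos": TCP position; "orientation": TCP orientation; "wrist_force": force on the tool from outside, world axes, zero at the start; "moment": the same for the moment, N m; "opening": finger opening in mm.
Only numpy, scipy, OpenCV 4.12 (cv2) and the standard library are available. Lean on these libraries where they do the work, as an engineer would, in place of code of your own. Each camera call takes 0.05 s, during which the arm holds its last target. There are 200 camera calls.

## Working session

There is one attempt and no reset: what is moved stays moved. The work goes in short steps, Python scripts to look and compute and a tool call to move; the robot and the scene stay as the last step left them, time stands still between calls to the robot, and variables do not carry over. Pictures are saved under pics/ and viewed, on a budget of 15 in all, crops included, one or two more only if the job needs it, and the job is handed in when it is done.

Besides the shell and the picture viewer there is one more tool, called after "Emit:" as name([rows], argument=value, ...), one row to a line, values as JSON. step_arm: Moves the arm, as the interface text tells. Shifts and turns lie within -1 to 1; 1 stands for 0.025 m of shift or 60 degrees of turn. Its arguments: {"type":"object","properties":{"increments":{"type":"array","items":{"type":"object","properties":{"translation":{"type":"array","items":{"type":"number","minimum":-1,"maximum":1}},"twist":{"type":"array","items":{"type":"number","minimum":-1,"maximum":1}}}}},"hand":{"type":"number"}},"required":["increments"]}

```bash
mkdir -p pics; cat > h.py <<'E'
from bench import *
import numpy as np, cv2
from scipy.spatial.transform import Rotation as R
def cam(n, st=None):
    c=camera_info(n); K=np.array(c["intrinsics"]); D=np.array(c["D"])
    if n=="wrist":
        T=np.eye(4); T[:3,:3]=R.from_euler('xyz',st["orientation"]).as_matrix(); T[:3,3]=st["tcp_pos"]
        M=T@np.array(c["tool_from_camera"])
    else: M=np.array(c["cam_to_world"])
    return K,D,M
def onplane(cm,uv,z):
    K,D,M=cm; p=cv2.undistortPoints(np.array([[uv]],float),K,D)[0,0]
    d=M[:3,:3]@[p[0],p[1],1]; o=M[:3,3]; return o+d*(z-o[2])/d[2]
def proj(cm,P):
    K,D,M=cm; W=np.linalg.inv(M); rv,_=cv2.Rodrigues(W[:3,:3])
    return cv2.projectPoints(np.array(P,float).reshape(-1,1,3),rv,W[:3,3],K,D)[0][:,0]
def save(n,img): cv2.imwrite(f"pics/{n}.png",cv2.cvtColor(img,cv2.COLOR_RGB2BGR))
E
python3 - <<'E'
from h import *
s=sense(); print(s)
a=grab_frame("scene"); b=grab_frame("side"); save("a",a); save("b",b)
for n in("scene","side"):
    c=cam(n); print(n,c[2].round(2).tolist(), c[0].round(0).tolist())
    for k in("medium_cup","small_cup","extractor","press_pad","fastener","well"):
        try:
            for r in silhouettes(n,k)[:3]: print(k,round(r["score"],2),r["box"])
        except Exception as e: print(k,e)
E
```

```text
{'t': 0.0, 'qpos': array([-1.40302091e+00,  1.50979263e-01,  1.43798129e+00, -2.00733786e-05,
        1.55380671e+00, -1.34012100e-01]), 'joint_vel': array([ 1.09970853e-03, -1.52569618e-03,  9.78002251e-05,  1.39006561e-03,
        4.57192805e-04, -5.30179255e-04]), 'joint_efforts': array([-3.37533369e-03, -7.13061333e+01, -5.70866740e+01, -4.58686882e-04,
        8.76526872e-03, -3.11177708e-06]), 'tcp_pos': array([ 170.83125639, -548.77356521,  213.60407344]), 'orientation': array([-3.14042590e+00, -1.37049957e-04,  3.01787789e-01]), 'wrist_force': array([ 0.65066823, -0.7269936 , -0.18741089]), 'moment': array([-0.05288492,  0.00987021,  0.01254318]), 'opening': 85.07161941135537}
scene [[0.57, 0.63, -0.53, 1204.56], [0.82, -0.45, 0.35, -414.42], [-0.01, -0.63, -0.78, 1064.7], [0.0, 0.0, 0.0, 1.0]] [[479.0, 0.0, 330.0], [0.0, 479.0, 238.0], [0.0, 0.0, 1.0]]
medium_cup 0.93 [200.5, 256.9, 30.5, 41.0]
medium_cup 0.55 [252.2, 259.2, 27.2, 36.4]
small_cup 0.6 [262.5, 292.6, 20.5, 39.4]
extractor 0.72 [296.1, 196.6, 140.1, 92.7]
press_pad 0.59 [338.1, 205.7, 19.7, 11.2]
press_pad 0.4 [140.8, 253.7, 13.9, 30.9]
fastener 0.55 [314.8, 210.7, 17.7, 18.5]
fastener 0.53 [376.7, 154.9, 28.5, 25.6]
well 0.57 [297.9, 195.2, 138.7, 91.3]
side [[-0.72, -0.35, 0.6, -110.29], [-0.7, 0.39, -0.6, 675.49], [-0.02, -0.85, -0.53, 692.71], [0.0, 0.0, 0.0, 1.0]] [[470.0, 0.0, 315.0], [0.0, 470.0, 240.0], [0.0, 0.0, 1.0]]
medium_cup 0.62 [360.5, 223.3, 24.9, 34.4]
medium_cup 0.57 [403.4, 215.2, 7.7, 15.4]
small_cup 0.63 [327.0, 204.5, 17.0, 43.1]
small_cup 0.57 [345.9, 194.6, 12.5, 42.9]
extractor 0.71 [192.5, 232.4, 170.9, 127.4]
press_pad 0.6 [286.3, 261.5, 24.6, 15.5]
fastener 0.6 [314.6, 237.8, 18.1, 19.4]
fastener 0.3 [290.4, 263.6, 18.2, 14.2]
well 0.75 [189.7, 233.0, 177.8, 125.3]
well 0.18 [242.6, 196.6, 21.8, 58.6]
```

View pics/a.png

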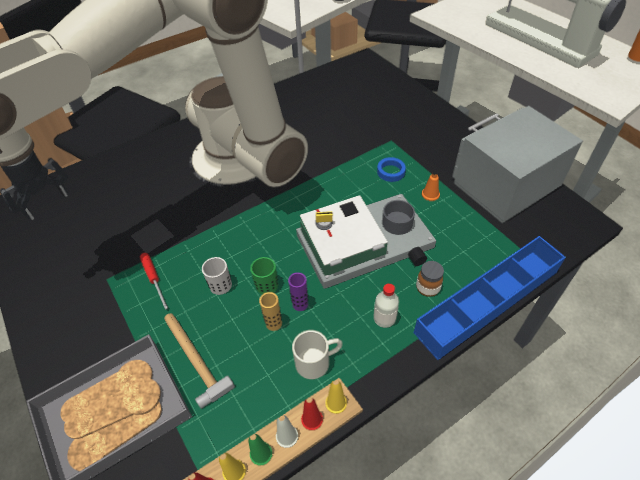

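View pics/b.png

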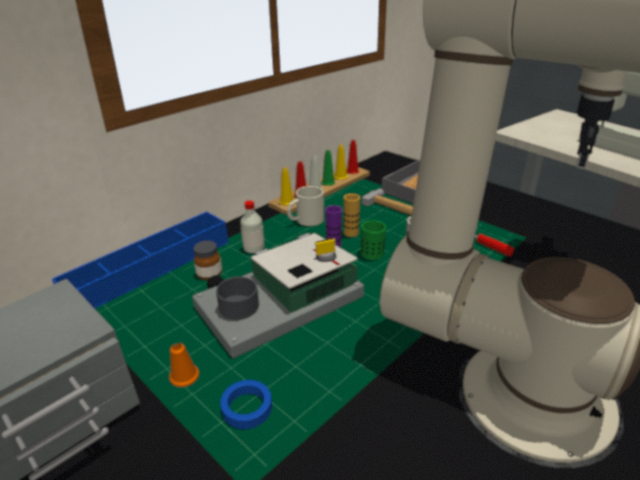

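The scene view shows the silver middle cup at (217,276), a green look-alike at (264,275), the brass cup at (270,311) and a purple one at (299,291). The big cup's rim is at (399,215), the pad at (349,209) and the fastener at (324,217). The side view agrees.

```bash
python3 - <<'E'
from h import *
c=cam("scene"); d=cam("side")
for n,uv,z in(("med",(217,266),85),("green",(264,267),85),("brass",(269,299),115),("purple",(299,281),115),("well",(399,211),85),("pad",(349,209),106),("fast",(324,215),130)):
    print(n,onplane(c,uv,z).round(0))
for n,uv,z in(("well",(238,290),85),("brass",(352,199),115),("pad",(300,270),106),("fast",(325,243),130)):
    print('side',n,onplane(d,uv,z).round(0))
from scipy.optimize import least_squares
# silhouettes fit: projected frustum bbox
def fit(cm,box,ra,rb,h,x0):
    t=np.linspace(0,2*np.pi,60)
    def f(p):
        P=np.r_[np.c_[p[0]+ra*np.cos(t),p[1]+ra*np.sin(t),0*t],np.c_[p[0]+rb*np.cos(t),p[1]+rb*np.sin(t),0*t+h]]
        q=proj(cm,P); return np.r_[q.min(0),q.max(0)]-np.r_[box[:2],np.add(box[:2],box[2:])]
    r=least_squares(f,x0); return r.x.round(1),np.abs(r.fun).max().round(1)
print(fit(c,[200.5,256.9,30.5,41],30,32,85,[300,-300]),fit(c,[262.5,292.6,20.5,39.4],20,22,115,[300,-300]))
print(camera_info("wrist")["tool_from_camera"])
E
```

```text
med [ 451. -260.   85.]
green [ 523. -163.   85.]
brass [ 630. -207.  115.]
purple [ 628. -123.  115.]
well [573. 236.  85.]
pad [502. 116. 106.]
fast [499.  37. 130.]
side well [564. 236.  85.]
side brass [ 622. -200.  115.]
side pad [498. 117. 106.]
side fast [506.  29. 130.]
(array([ 452.8, -271.1]), np.float64(1.4)) (array([ 636.9, -205.2]), np.float64(1.1))
[[ 3.67910447e-04 -9.53463715e-01 -3.01507561e-01  7.71631236e+01]
 [ 9.99999827e-01  4.89302931e-04 -3.27096960e-04 -4.73452511e-02]
 [ 4.59403616e-04 -3.01507389e-01  9.53463730e-01 -1.59578876e+02]
 [ 0.00000000e+00  0.00000000e+00  0.00000000e+00  1.00000000e+00]]
```

Emit:
step_arm([
  {"translation": [0.8,0.8,0.1],"twist": [0,0,0.09]},
  {"translation": [0.8,0.8,0.1],"twist": [0,0,0.09]},
  {"translation": [0.8,0.8,0.1],"twist": [0,0,0.09]},
  {"translation": [0.8,0.8,0.1],"twist": [0,0,0.09]},
  {"translation": [0.8,0.8,0.1],"twist": [0,0,0.09]},
  {"translation": [0.8,0.8,0.1],"twist": [0,0,0.09]},
  {"translation": [0.8,0.8,0.1],"twist": [0,0,0.09]},
  {"translation": [0.8,0.8,0.1],"twist": [0,0,0.09]},
], hand=-1)

```text
t: 1.37
tcp_pos: [331.7, -387.9, 234.4]
orientation: [3.141, 0.0, 1.06]
wrist_force: [0.6, -0.6, -0.3]
opening: 85.2
```

Emit:
step_arm([
  {"translation": [0.8,0.8,0],"twist": [0,0,0.08]},
  {"translation": [0.8,0.8,0],"twist": [0,0,0.08]},
  {"translation": [0.8,0.8,0],"twist": [0,0,0.08]},
  {"translation": [0.8,0.8,0],"twist": [0,0,0.08]},
  {"translation": [0.8,0.8,0],"twist": [0,0,0.08]},
  {"translation": [0.8,0.8,0],"twist": [0,0,0.08]},
  {"translation": [0,0,0],"twist": [0,0,0.01]},
  {"translation": [0,0,0]},
])

```text
validation failed for argument at $.in...
```

```bash
python3 - <<'E'
from h import *
s=sense(); a=grab_frame("wrist"); save("c",a)
print(s["tcp_pos"],s["orientation"],s["opening"],s["t"],s["qpos"])
c=cam("wrist",s)
for k in("medium_cup","small_cup"):
    for r in silhouettes("wrist",k)[:3]: print(k,r["score"],r["box"])
E
```

```text
[ 331.66728308 -387.87532655  234.44477283] [3.14137954e+00 1.35871492e-04 1.06033578e+00] 85.1814485257496 1.3667 [-1.01440613e+00  8.54981001e-03  1.54952048e+00 -1.60745932e-05
  1.58327014e+00 -5.03945801e-01]
```

View pics/c.png

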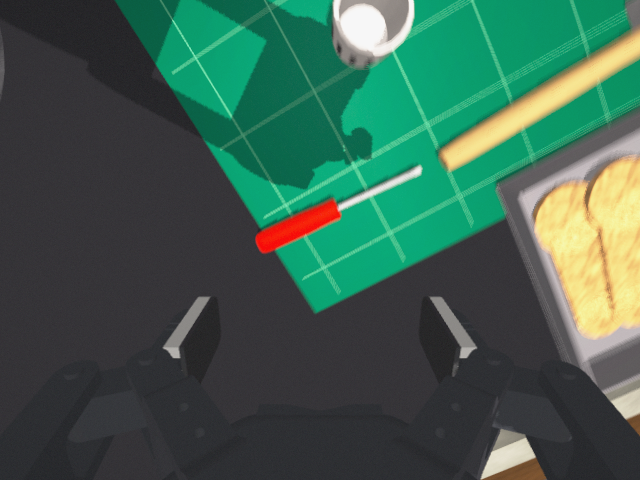

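The wrist view shows the silver cup's rim centred near (373,12), with the screwdriver and hammer clear of the path. The second move was refused because one row had no twist, so I'll resend it.

Emit:
step_arm([
  {"translation": [0.8,0.7,0],"twist": [0,0,0.08]},
  {"translation": [0.8,0.7,0],"twist": [0,0,0.08]},
  {"translation": [0.8,0.7,0],"twist": [0,0,0.08]},
  {"translation": [0.8,0.5,0],"twist": [0,0,0.08]},
  {"translation": [0.8,0.4,0],"twist": [0,0,0.08]},
  {"translation": [0.8,0,0],"twist": [0,0,0.08]},
  {"translation": [0,0,0],"twist": [0,0,0.01]},
  {"translation": [0,0,0],"twist": [0,0,0]},
])

```text
t: 2.18
tcp_pos: [450.9, -314.5, 233.6]
orientation: [-3.141, -0.0, 1.568]
wrist_force: [-0.8, -0.1, 0.2]
opening: 85.4
```

```bash
python3 - <<'E'
from h import *
from scipy.optimize import least_squares
s=sense(); a=grab_frame("wrist"); save("d",a)
print(s["tcp_pos"],s["orientation"],s["t"])
c=cam("wrist",s)
t=np.linspace(0,2*np.pi,60)
def fit(box,ra,rb,h,x0):
    def f(p):
        P=np.r_[np.c_[p[0]+ra*np.cos(t),p[1]+ra*np.sin(t),0*t],np.c_[p[0]+rb*np.cos(t),p[1]+rb*np.sin(t),0*t+h]]
        q=proj(c,P); return np.r_[q.min(0),q.max(0)]-np.r_[box[:2],np.add(box[:2],box[2:])]
    r=least_squares(f,x0); return r.x.round(1),r.fun.round(1)
for k,g in(("medium_cup",(30,32,85,[452,-265])),("small_cup",(20,22,115,[632,-206]))):
    for r in silhouettes("wrist",k)[:3]: print(k,r["score"],r["box"],fit(r["box"],*g))
E
```

```text
[ 450.90470895 -314.48133431  233.58651705] [-3.14060105e+00 -4.10481676e-04  1.56823160e+00] 2.1833
medium_cup 0.69 [280.5, 123.4, 72.6, 73.9] (array([ 448.6, -268. ]), array([-0.2, -0.1,  0.2,  0.1]))
medium_cup 0.62 [358.0, 0.0, 84.4, 85.1] (array([ 519. , -172.6]), array([-1.9, -3.9,  1.5,  5.6]))
medium_cup 0.2 [469.1, 56.8, 115.5, 61.6] (array([ 641.8, -207.5]), array([ 0.8, -9.2, -0.5, 10.3]))
small_cup 0.94 [468.9, 57.7, 114.6, 59.6] (array([ 630.1, -209.6]), array([-0.8, -1. ,  0.6,  1.2]))
small_cup 0.59 [470.1, 0.0, 83.5, 30.7] (array([ 607.4, -158.6]), array([-18.3, -22.4,  13.6,  36.2]))
```

View pics/d.png

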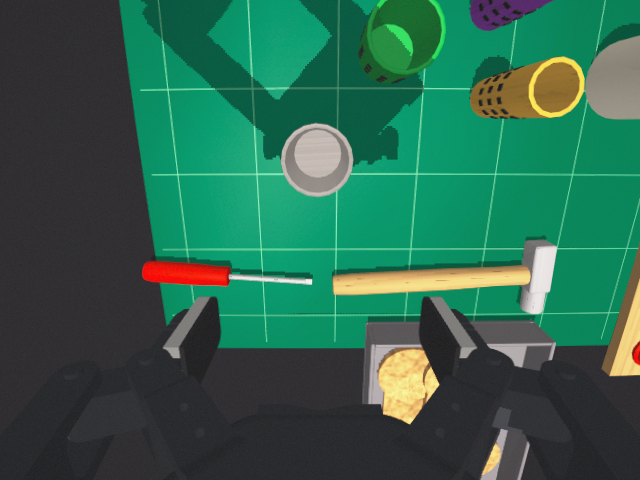

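The silver cup fits at (448.6, -268) and the brass cup at (630, -210). The wrist view shows them at (317,160) and (530,88). I'll grasp the silver cup.

Emit:
step_arm([
  {"translation": [-0.05,0.93,-0.4],"twist": [0,0,0]},
  {"translation": [-0.04,0.93,-0.6],"twist": [0,0,0]},
  {"translation": [0,0,-1],"twist": [0,0,0]},
  {"translation": [0,0,-1],"twist": [0,0,0]},
  {"translation": [0,0,-1],"twist": [0,0,0]},
  {"translation": [0,0,-1],"twist": [0,0,0]},
  {"translation": [0,0,-1],"twist": [0,0,0]},
  {"translation": [0,0,-0.86],"twist": [0,0,0]},
])

```text
t: 3.0
tcp_pos: [447.6, -267.8, 61.4]
orientation: [-3.141, -0.0, 1.566]
wrist_force: [0.3, -0.6, 0.5]
opening: 85.5
```

Emit:
step_arm([
  {"translation": [0,0,0],"twist": [0,0,0]},
  {"translation": [0,0,0],"twist": [0,0,0]},
  {"translation": [0,0,0],"twist": [0,0,0]},
  {"translation": [0,0,0],"twist": [0,0,0]},
  {"translation": [0,0,0],"twist": [0,0,0]},
  {"translation": [0,0,0],"twist": [0,0,0]},
  {"translation": [0,0,0],"twist": [0,0,0]},
  {"translation": [0,0,0],"twist": [0,0,0]},
], hand=1)

```text
t: 3.67
tcp_pos: [448.8, -269.7, 67.6]
orientation: [3.139, 0.005, 1.568]
wrist_force: [-21.7, -0.4, 41.9]
opening: 0.3
```

```bash
python3 - <<'E'
from h import *
print(sense()); a=grab_frame("wrist"); b=grab_frame("scene")
save("e",np.hstack([cv2.resize(a,(400,300)),cv2.resize(b[180:400,120:440],(400,300))]))
E
```

```text
{'t': 3.6667, 'qpos': array([-0.68644626,  0.13811987,  1.75816503, -0.00289227,  1.24033583,
       -0.68301249]), 'joint_vel': array([ 1.59506511e-04, -9.37401810e-04, -8.55511276e-04, -9.70120369e-04,
        7.42297533e-04,  8.96471023e-05]), 'joint_efforts': array([ 5.96616670e+00, -4.42250240e+01, -4.21147692e+01,  4.37016964e+00,
       -5.60463265e+00,  3.00351460e-02]), 'tcp_pos': array([ 448.81884533, -269.665361  ,   67.55183624]), 'orientation': array([3.13946661, 0.0052628 , 1.56828864]), 'wrist_force': array([-21.70793508,  -0.43157435,  41.92783724]), 'moment': array([0.04589563, 3.88805701, 0.04827345]), 'opening': 0.34163703995953015}
```

View pics/e.png

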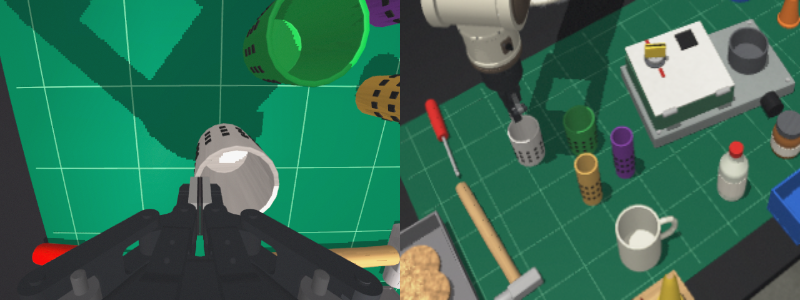

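The fingers shut without the cup. The cup now sits to their right (+x), displaced and apparently leaning under the fingers. I'll lift straight up and look again.

Emit:
step_arm([
  {"translation": [0,0,0.4],"twist": [0,0,0]},
  {"translation": [0,0,0.4],"twist": [0,0,0]},
  {"translation": [0,0,0.6],"twist": [0,0,0]},
  {"translation": [0,-0.3,1],"twist": [0,0,0]},
  {"translation": [0,-0.6,1],"twist": [0,0,0]},
  {"translation": [0,-0.6,1],"twist": [0,0,0]},
  {"translation": [0,-0.3,1],"twist": [0,0,0]},
  {"translation": [0,0,1],"twist": [0,0,0]},
])

```text
t: 4.43
tcp_pos: [448.5, -313.8, 225.5]
orientation: [3.14, 0.001, 1.568]
wrist_force: [-0.4, 0.0, -0.8]
opening: -0.3
```

```bash
cat >> h.py <<'E'
from scipy.optimize import least_squares
tt=np.linspace(0,2*np.pi,60)
def fit(c,box,ra,rb,h,x0):
    def f(p):
        P=np.r_[np.c_[p[0]+ra*np.cos(tt),p[1]+ra*np.sin(tt),0*tt],np.c_[p[0]+rb*np.cos(tt),p[1]+rb*np.sin(tt),0*tt+h]]
        q=proj(c,P); return np.r_[q.min(0),q.max(0)]-np.r_[box[:2],np.add(box[:2],box[2:])]
    r=least_squares(f,x0); return r.x.round(1),r.fun.round(1)
E
python3 - <<'E'
from h import *
s=sense(); a=grab_frame("wrist"); save("f",a); c=cam("wrist",s)
print(s["tcp_pos"],s["orientation"],s["t"],s["wrist_force"],s["opening"])
for k,g in(("medium_cup",(30,32,85,[452,-265])),("small_cup",(20,22,115,[632,-206]))):
    for r in silhouettes("wrist",k)[:3]: print(k,r["score"],r["box"],fit(c,r["box"],*g))
E
```

```text
[ 448.47105101 -313.84322727  225.52031018] [3.14033351e+00 1.49710393e-03 1.56762757e+00] 4.4333 [-0.35674875  0.01475064 -0.80222595] -0.29180776361008187
medium_cup 0.81 [360.2, 0.0, 89.5, 88.6] (array([ 519.6, -175.4]), array([-0.9, -3. ,  0.7,  4.4]))
medium_cup 0.55 [313.5, 123.6, 73.8, 76.7] (array([ 475.3, -268.3]), array([-0.5,  0.4,  0.5, -0.4]))
small_cup 0.85 [471.6, 59.1, 121.6, 60.9] (array([ 629.4, -211.4]), array([ 0.5, -1.2, -0.3,  1.2]))
small_cup 0.58 [475.8, 0.0, 80.2, 28.2] (array([ 604.1, -160.2]), array([-22.6, -23.8,  16.7,  39.3]))
```

View pics/f.png

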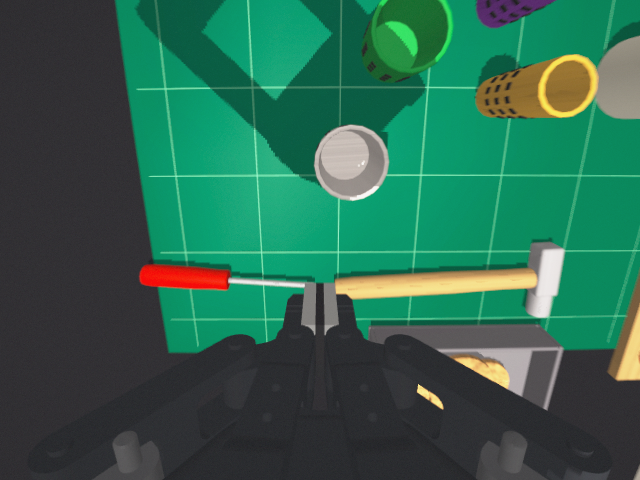

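The cup is upright and unhurt, 27 mm further in +x at (475,-268), and nothing else moved. The position and height were right, so a fast hard shut probably knocked it. I'll open, re-approach and close in stages.

Emit:
step_arm([
  {"translation": [0.27,0.46,0],"twist": [0,0,0]},
  {"translation": [0.27,0.46,0],"twist": [0,0,0]},
  {"translation": [0.27,0.46,0],"twist": [0,0,0]},
  {"translation": [0.27,0.46,0],"twist": [0,0,0]},
  {"translation": [0,0,-0.4],"twist": [0,0,0]},
  {"translation": [0,0,-0.5],"twist": [0,0,0]},
  {"translation": [0,0,-0.6],"twist": [0,0,0]},
  {"translation": [0,0,-0.5],"twist": [0,0,0]},
], hand=-1)

```text
t: 5.25
tcp_pos: [475.2, -266.2, 170.4]
orientation: [-3.14, -0.001, 1.569]
wrist_force: [-0.3, 0.5, -0.3]
opening: 85.3
```

Emit:
step_arm([
  {"translation": [0,0,-0.8],"twist": [0,0,0]},
  {"translation": [0,0,-0.9],"twist": [0,0,0]},
  {"translation": [0,0,-0.9],"twist": [0,0,0]},
  {"translation": [0,0,-0.9],"twist": [0,0,0]},
  {"translation": [0,0,-0.9],"twist": [0,0,0]},
  {"translation": [0,0,0],"twist": [0,0,0]},
])

```text
t: 5.75
tcp_pos: [473.3, -265.1, 57.6]
orientation: [-3.136, -0.004, 1.568]
wrist_force: [-0.3, 0.9, 0.3]
opening: 85.3
```

Emit:
step_arm([
  {"translation": [0,0,0],"twist": [0,0,0]},
  {"translation": [0,0,0],"twist": [0,0,0]},
  {"translation": [0,0,0],"twist": [0,0,0]},
  {"translation": [0,0,0],"twist": [0,0,0]},
], hand=-0.5)

```text
t: 6.08
tcp_pos: [476.1, -266.9, 63.9]
orientation: [3.14, 0.001, 1.569]
wrist_force: [0.7, -0.0, 0.7]
opening: 64.2
```

Emit:
step_arm([
  {"translation": [0,0,0],"twist": [0,0,0]},
], hand=-0.58)

```text
t: 6.17
tcp_pos: [476.0, -266.8, 63.6]
orientation: [3.141, 0.001, 1.569]
wrist_force: [0.1, 0.5, 0.2]
opening: 67.7
```

Emit:
step_arm([
  {"translation": [0,0,0],"twist": [0,0,0]},
  {"translation": [0,0,0],"twist": [0,0,0]},
  {"translation": [0,0,0],"twist": [0,0,0]},
], hand=-0.44)

```text
t: 6.42
tcp_pos: [475.7, -266.5, 62.8]
orientation: [3.142, 0.0, 1.569]
wrist_force: [0.7, -0.4, 0.5]
opening: 61.3
```

Emit:
step_arm([
  {"translation": [0,0,0],"twist": [0,0,0]},
  {"translation": [0,0,0],"twist": [0,0,0]},
  {"translation": [0,0,0],"twist": [0,0,0]},
], hand=-0.35)

```text
t: 6.67
tcp_pos: [476.0, -266.7, 63.3]
orientation: [3.141, 0.001, 1.569]
wrist_force: [-0.4, 0.1, 6.9]
opening: 57.6
```

The opening passed below 62 mm with a small upward force, so I'll look at the contact.

```bash
python3 - <<'E'
from h import *
s=sense(); a=grab_frame("wrist"); b=grab_frame("side");c=grab_frame("scene")
save("g",np.hstack([a[:,:][60:480,100:540], cv2.resize(np.vstack([b[190:280,340:460],c[220:310,160:280]]),(360,420))]))
E
```

```text
(no output)
```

View pics/g.png

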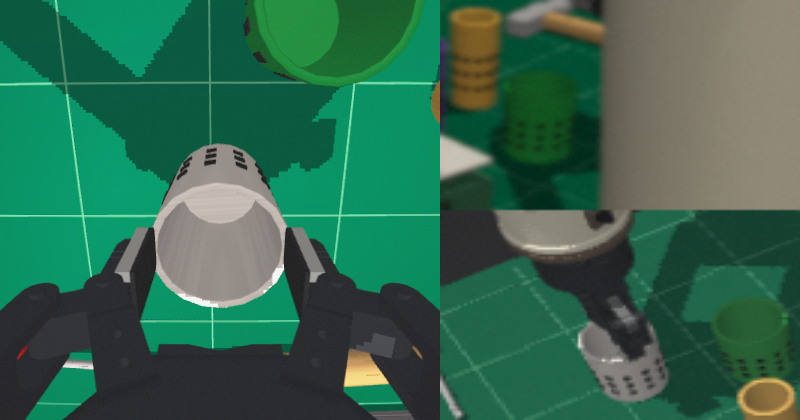

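The pads touch both sides of the rim, at crop (155,245) and (285,245), and the cup is upright. This looks like a real grip, with the fingers flexing or swinging as they close. I'll test it with a small lift.

Emit:
step_arm([
  {"translation": [0,0,0.1],"twist": [0,0,0]},
  {"translation": [0,0,0.1],"twist": [0,0,0]},
  {"translation": [0,0,0.2],"twist": [0,0,0]},
  {"translation": [0,0,0.2],"twist": [0,0,0]},
  {"translation": [0,0,0.2],"twist": [0,0,0]},
  {"translation": [0,0,0],"twist": [0,0,0]},
  {"translation": [0,0,0],"twist": [0,0,0]},
], hand=-0.3)

```text
t: 7.4
tcp_pos: [475.8, -266.6, 83.0]
orientation: [3.141, 0.0, 1.569]
wrist_force: [0.1, 0.4, 1.0]
opening: 55.9
```

```bash
python3 - <<'E'
from h import *
s=sense(); a=grab_frame("wrist"); c=cam("wrist",s); save("g2",a)
print(c[0].round(0).tolist(),s["tcp_pos"],s["opening"],s["wrist_force"])
for r in silhouettes("wrist","medium_cup")[:2]:
    box=r["box"]; tt=np.linspace(0,6.28,60)
    def f(p):
        P=np.r_[np.c_[p[0]+30*np.cos(tt),p[1]+30*np.sin(tt),0*tt+p[2]],np.c_[p[0]+32*np.cos(tt),p[1]+32*np.sin(tt),0*tt+p[2]+85]]
        q=proj(c,P); return np.r_[q.min(0),q.max(0)]-np.r_[box[:2],np.add(box[:2],box[2:])]
    q=least_squares(f,[475,-268,5]); print(box,q.x,q.fun)
E
```

```text
[[347.0, 0.0, 319.0], [0.0, 347.0, 234.0], [0.0, 0.0, 1.0]] [ 475.76954614 -266.57538933   83.02024655] 55.90518526052941 [0.13232505 0.44574597 1.03308281]
[344.7, 1.0, 153.6, 147.0] [ 525.11017548 -168.81128617  -13.43389174] [ 2.51022396 -1.58186698 -1.67336049  1.73636976]
[256.1, 198.6, 124.7, 145.6] [ 475.24038686 -270.35506488   -2.61001186] [-0.20403899  0.2474655   0.2034659  -0.18653373]
```

The cup did not lift, so I checked the geometry. In the wrist pictures the fingertip faces project to about 33–36 mm behind where the stated TCP offset puts them. The contact force on the rim agrees, since the shut tips touched z≈85 at TCP z≈67. I'll work about 35 mm lower.

Emit:
step_arm([
  {"translation": [0,-0.14,0],"twist": [0,0,0]},
  {"translation": [0,0,0],"twist": [0,0,0]},
  {"translation": [0,0,0],"twist": [0,0,0]},
  {"translation": [0,0,-0.6],"twist": [0,0,0]},
  {"translation": [0,0,-0.6],"twist": [0,0,0]},
  {"translation": [0,0,-0.6],"twist": [0,0,0]},
  {"translation": [0,0,-0.5],"twist": [0,0,0]},
  {"translation": [0,0,0],"twist": [0,0,0]},
], hand=-1)

```text
t: 8.17
tcp_pos: [474.5, -269.2, 22.8]
orientation: [-3.139, -0.002, 1.569]
wrist_force: [-0.1, 0.6, -0.1]
opening: 85.1
```

Emit:
step_arm([
  {"translation": [0,0,0],"twist": [0,0,0]},
  {"translation": [0,0,0],"twist": [0,0,0]},
  {"translation": [0,0,0],"twist": [0,0,0]},
  {"translation": [0,0,0],"twist": [0,0,0]},
], hand=-0.5)

```text
t: 8.5
tcp_pos: [476.0, -270.3, 26.0]
orientation: [3.141, 0.001, 1.569]
wrist_force: [0.0, 0.4, 0.1]
opening: 63.6
```

Emit:
step_arm([
  {"translation": [0,0,0],"twist": [0,0,0]},
  {"translation": [0,0,0],"twist": [0,0,0]},
  {"translation": [0,0,0],"twist": [0,0,0]},
  {"translation": [0,0,0],"twist": [0,0,0]},
], hand=-0.2)

```text
t: 8.83
tcp_pos: [476.1, -270.4, 26.4]
orientation: [3.14, 0.001, 1.569]
wrist_force: [-2.8, 0.2, 9.3]
opening: 61.6
```

Gripped: it stalled at 61.6 mm. I'll squeeze fully and lift.

Emit:
step_arm([
  {"translation": [0,0,0],"twist": [0,0,0]},
  {"translation": [0,0,0.2],"twist": [0,0,0]},
  {"translation": [0,0,0.5],"twist": [0,0,0]},
  {"translation": [0,0,1],"twist": [0,0,0]},
  {"translation": [0,0,1],"twist": [0,0,0]},
  {"translation": [0,0,1],"twist": [0,0,0]},
  {"translation": [0,0,1],"twist": [0,0,0]},
  {"translation": [0,0,1],"twist": [0,0,0]},
], hand=1)

```text
t: 9.5
tcp_pos: [475.5, -269.8, 169.5]
orientation: [3.141, 0.0, 1.569]
wrist_force: [1.2, -0.4, -0.9]
opening: 61.3
```

Emit:
step_arm([
  {"translation": [0.2,0.6,0.8],"twist": [0,0,0]},
  {"translation": [0.2,0.9,0.6],"twist": [0,0,0]},
  {"translation": [0.2,1,0],"twist": [0,0,0]},
  {"translation": [0.2,1,0],"twist": [0,0,0]},
  {"translation": [0.2,1,0],"twist": [0,0,0]},
  {"translation": [0.2,1,0],"twist": [0,0,0]},
  {"translation": [0.2,1,0],"twist": [0,0,0]},
  {"translation": [0.2,1,0],"twist": [0,0,0]},
])

```text
t: 10.17
tcp_pos: [515.6, -81.2, 203.3]
orientation: [3.141, 0.0, 1.569]
wrist_force: [0.4, -0.5, -0.8]
opening: 61.5
```

Emit:
step_arm([
  {"translation": [0.25,1,0],"twist": [0,0,0]},
  {"translation": [0.25,1,0],"twist": [0,0,0]},
  {"translation": [0.25,1,0],"twist": [0,0,0]},
  {"translation": [0.25,1,0],"twist": [0,0,0]},
  {"translation": [0.25,1,0],"twist": [0,0,0]},
  {"translation": [0.25,1,0],"twist": [0,0,0]},
  {"translation": [0.2,1,0],"twist": [0,0,0]},
  {"translation": [0.2,0.5,0],"twist": [0,0,0]},
])

```text
t: 10.83
tcp_pos: [563.1, 107.5, 203.2]
orientation: [3.141, -0.001, 1.57]
wrist_force: [-0.1, 0.1, -1.1]
opening: 61.5
```

Emit:
step_arm([
  {"translation": [0,0,0],"twist": [0,0,0]},
  {"translation": [0,0,0],"twist": [0,0,0]},
  {"translation": [0,0,0],"twist": [0,0,0]},
])

```text
t: 11.08
tcp_pos: [563.0, 104.2, 202.8]
orientation: [-3.141, 0.0, 1.569]
wrist_force: [-1.0, -0.1, -1.9]
opening: 61.5
```

```bash
python3 - <<'E'
from h import *
s=sense(); a=grab_frame("wrist"); save("h",a); c=cam("wrist",s)
print(s["tcp_pos"],s["orientation"],s["t"],s["wrist_force"],s["opening"])
E
```

```text
[563.01677783 104.24327282 202.76410039] [-3.14136393e+00  3.13955137e-04  1.56861167e+00] 11.0833 [-0.95165329 -0.05836403 -1.92824631] 61.455820508983585
```

View pics/h.png

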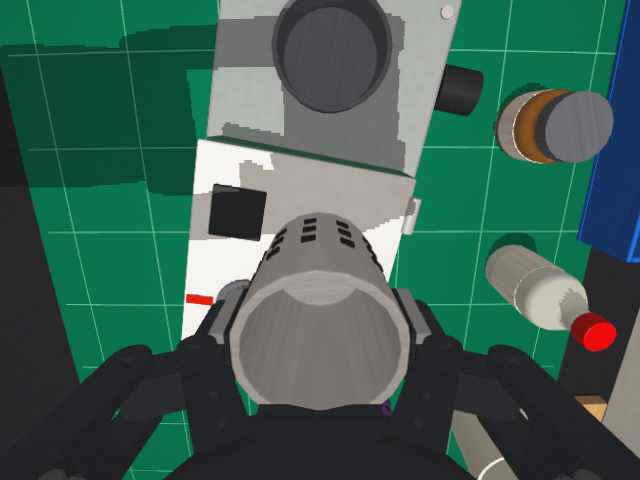

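The wrist view shows the cup held straight, and the well rim spans 272–391 px with its bottom at row 112. The extractor is slightly yawed: pad corners (217,184), (266,190), (260,241), (209,235), and the deck edge runs (207,137)–(415,178).

```bash
python3 - <<'E'
from h import *
s=sense(); c=cam("wrist",s)
def f(p):
    q=proj(c,np.c_[p[0]+44*np.cos(tt),p[1]+44*np.sin(tt),0*tt+85]); return [q[:,0].min()-272,q[:,0].max()-391,q[:,1].max()-112]
r=least_squares(f,[568,236]); print("well",r.x,r.fun)
def g(p):
    q=proj(c,np.c_[p[0]+40*np.cos(tt),p[1]+40*np.sin(tt),0*tt+85]); return [q[:,0].min()-277,q[:,0].max()-386]
pc=[onplane(c,uv,105) for uv in((217,184),(266,190),(260,241),(209,235))]
print("pad",np.mean(pc,0),[np.degrees(np.arctan2(*(pc[j]-pc[i])[1::-1])) for i,j in((0,1),(3,2),(3,0),(2,1))])
e=[onplane(c,uv,35) for uv in((220,0),(207,137),(459,0),(415,178))]
print("deck",[np.degrees(np.arctan2(*(e[j]-e[i])[1::-1])) for i,j in((1,0),(3,2))], np.array(e).round(0).tolist())
e=[onplane(c,uv,88) for uv in((200,140),(415,178))];print(e,np.degrees(np.arctan2(*(e[1]-e[0])[1::-1])))
E
```

```text
well [572.08826934 234.43997158] [-1.24479701  1.25110835  0.11379261]
pad [500.65642325 116.86293482 105.        ] [np.float64(-7.32280458569554), np.float64(-7.22466926275061), np.float64(76.08115596200349), np.float64(80.61796734290716)]
deck [np.float64(79.38431777840954), np.float64(80.04999107977854)] [[481.0, 281.0, 35.0], [460.0, 171.0, 35.0], [679.0, 282.0, 35.0], [653.0, 133.0, 35.0]]
[array([471.32562293, 170.57233472,  88.        ]), array([638.80024427, 140.88033641,  88.        ])] -10.0536445272787
```

Emit:
step_arm([
  {"translation": [0.06,0.8,0],"twist": [0,0,0]},
  {"translation": [0.06,0.9,0],"twist": [0,0,0]},
  {"translation": [0.06,1,0],"twist": [0,0,0]},
  {"translation": [0.06,1,0],"twist": [0,0,0]},
  {"translation": [0.06,0.9,0],"twist": [0,0,0]},
  {"translation": [0.06,0.6,0],"twist": [0,0,0]},
  {"translation": [0,0,-0.5],"twist": [0,0,0]},
  {"translation": [0,0,-1],"twist": [0,0,0]},
])

```text
t: 11.8
tcp_pos: [573.4, 235.1, 167.1]
orientation: [3.137, -0.001, 1.569]
wrist_force: [1.3, 0.5, -0.8]
opening: 61.5
```

Emit:
step_arm([
  {"translation": [0,0,-1],"twist": [0,0,0]},
  {"translation": [0,0,-0.5],"twist": [0,0,0]},
  {"translation": [0,0,0],"twist": [0,0,0]},
  {"translation": [0,0,0],"twist": [0,0,0]},
])

```text
t: 12.13
tcp_pos: [572.2, 234.3, 127.9]
orientation: [-3.141, 0.0, 1.568]
wrist_force: [-0.0, -0.3, -0.6]
opening: 62.0
```

```bash
python3 - <<'E'
from h import *
s=sense(); a=grab_frame("wrist"); save("i",a); b=grab_frame("side"); save("i2",b)
print(s["tcp_pos"],s["orientation"],s["t"],s["wrist_force"],s["opening"])
save("i3",np.hstack([cv2.resize(a,(480,360)),cv2.resize(b[200:320,180:280],(300,360))]))
E
```

```text
[572.24253697 234.25902409 127.87250438] [-3.14094758e+00  2.39777708e-04  1.56809914e+00] 12.1333 [-0.0283974  -0.29865116 -0.55930788] 61.99729809068015
```

View pics/i3.png

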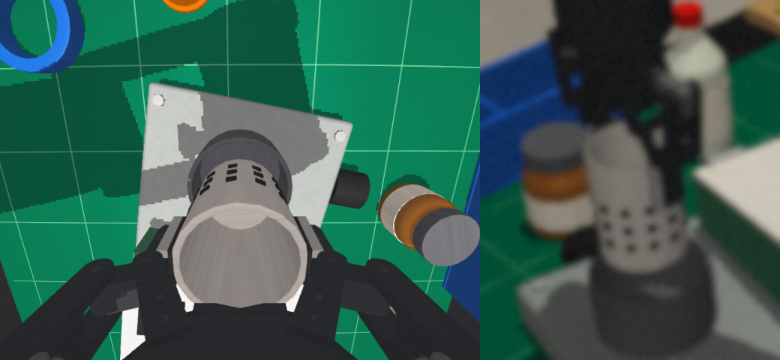

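Both views show the cup centred over the well. I'll lower it.

Emit:
step_arm([
  {"translation": [0,0,-0.5],"twist": [0,0,0]},
  {"translation": [0,0,-0.5],"twist": [0,0,0]},
  {"translation": [0,0,-0.5],"twist": [0,0,0]},
  {"translation": [0,0,-0.4],"twist": [0,0,0]},
  {"translation": [0,0,-0.3],"twist": [0,0,0]},
  {"translation": [0,0,-0.15],"twist": [0,0,0]},
  {"translation": [0,0,-0.05],"twist": [0,0,0]},
  {"translation": [0,0,0],"twist": [0,0,0]},
])

```text
t: 12.9
tcp_pos: [572.1, 235.1, 67.5]
orientation: [-3.141, 0.0, 1.569]
wrist_force: [0.7, -0.8, -0.4]
opening: 61.8
```

Emit:
step_arm([
  {"translation": [0,0,-0.08],"twist": [0,0,0]},
  {"translation": [0,0,0],"twist": [0,0,0]},
  {"translation": [0,0,0],"twist": [0,0,0]},
])

```text
t: 13.15
tcp_pos: [572.3, 235.0, 66.0]
orientation: [3.141, -0.0, 1.569]
wrist_force: [-0.1, 0.4, -1.4]
opening: 61.9
```

Emit:
step_arm([
  {"translation": [0,0,-0.15],"twist": [0,0,0]},
  {"translation": [0,0,0],"twist": [0,0,0]},
  {"translation": [0,0,0],"twist": [0,0,0]},
])

```text
t: 13.4
tcp_pos: [572.7, 235.3, 65.3]
orientation: [3.139, -0.001, 1.569]
wrist_force: [-13.8, -4.4, 35.9]
opening: 61.6
```

It bottomed out at TCP z 65.3, matching the prediction of 65.4. I'll release and go back for the brass cup.

Emit:
step_arm([
  {"translation": [0,0,0.1],"twist": [0,0,0]},
  {"translation": [0,0,0],"twist": [0,0,0]},
  {"translation": [0,0,0],"twist": [0,0,0]},
  {"translation": [0,0,0],"twist": [0,0,0]},
  {"translation": [0,0,0.5],"twist": [0,0,0]},
  {"translation": [0,0,0.8],"twist": [0,0,0]},
  {"translation": [0,0,1],"twist": [0,0,0]},
  {"translation": [0,0,1],"twist": [0,0,0]},
], hand=-1)

```text
t: 14.07
tcp_pos: [571.9, 234.9, 148.4]
orientation: [-3.141, 0.0, 1.569]
wrist_force: [0.7, 0.4, 0.8]
opening: 85.5
```

Emit:
step_arm([
  {"translation": [0,-0.6,1],"twist": [0,0,0]},
  {"translation": [0,-1,0.4],"twist": [0,0,0]},
  {"translation": [0,-1,0],"twist": [0,0,0]},
  {"translation": [0,-1,0],"twist": [0,0,0]},
  {"translation": [0,-0.6,0],"twist": [0,0,0]},
  {"translation": [0,0,0],"twist": [0,0,0]},
  {"translation": [0,0,0],"twist": [0,0,0]},
])

```text
t: 14.65
tcp_pos: [572.2, 129.6, 182.7]
orientation: [3.141, -0.0, 1.568]
wrist_force: [0.7, 1.1, -0.1]
opening: 85.3
```

```bash
python3 - <<'E'
from h import *
s=sense(); a=grab_frame("wrist"); save("j",a); c=cam("wrist",s)
print(s["tcp_pos"],s["orientation"],s["t"],s["wrist_force"],s["opening"])
for r in silhouettes("wrist","medium_cup")[:2]: print(r["score"],r["box"],np.linalg.norm([0]))
E
```

```text
[572.24076963 129.60022149 182.65101733] [ 3.14118844e+00 -2.60238145e-04  1.56753294e+00] 14.65 [ 0.68169873  1.11715249 -0.0661836 ] 85.27191869406096
0.77 [265.3, 9.7, 108.7, 118.0] 0.0
```

View pics/j.png

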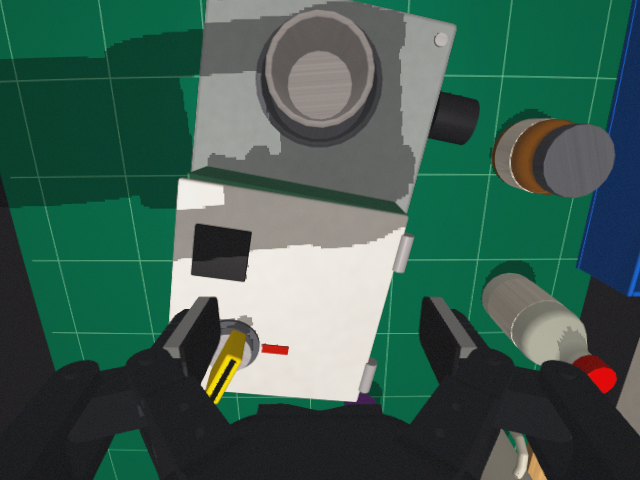

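The middle cup stands upright in the well, rim about (320,68). The fastener wing runs from (213,400) to (240,335), with a red mark at (275,350). Next the brass cup.

Emit:
step_arm([
  {"translation": [0.1,-0.8,0.2],"twist": [0,0,0]},
  {"translation": [0.15,-1,0.2],"twist": [0,0,0]},
  {"translation": [0.15,-1,0.2],"twist": [0,0,0]},
  {"translation": [0.15,-1,0.2],"twist": [0,0,0]},
  {"translation": [0.15,-1,0],"twist": [0,0,0]},
  {"translation": [0.15,-1,0],"twist": [0,0,0]},
  {"translation": [0.15,-1,0],"twist": [0,0,0]},
  {"translation": [0.15,-1,0],"twist": [0,0,0]},
])

```text
t: 15.42
tcp_pos: [601.2, -65.1, 202.0]
orientation: [-3.142, -0.0, 1.57]
wrist_force: [0.6, 0.7, -0.9]
opening: 85.3
```

Emit:
step_arm([
  {"translation": [0.15,-1,0],"twist": [0,0,0]},
  {"translation": [0.15,-1,0],"twist": [0,0,0]},
  {"translation": [0.15,-1,0],"twist": [0,0,0]},
  {"translation": [0.15,-1,0],"twist": [0,0,0]},
  {"translation": [0.15,-1,0],"twist": [0,0,0]},
  {"translation": [0.15,-1,0],"twist": [0,0,0]},
  {"translation": [0.15,-1,0],"twist": [0,0,0]},
  {"translation": [0.15,-0.6,0],"twist": [0,0,0]},
])

```text
t: 16.08
tcp_pos: [631.4, -256.3, 201.6]
orientation: [-3.141, 0.0, 1.569]
wrist_force: [-0.2, 0.3, -0.3]
opening: 85.4
```

Emit:
step_arm([
  {"translation": [0,0,0],"twist": [0,0,0]},
  {"translation": [0,0,0],"twist": [0,0,0]},
])

```text
t: 16.25
tcp_pos: [631.3, -254.6, 201.4]
orientation: [-3.141, -0.001, 1.569]
wrist_force: [-0.2, 0.8, -0.7]
opening: 85.1
```

```bash
python3 - <<'E'
from h import *
s=sense(); a=grab_frame("wrist"); save("k",a); c=cam("wrist",s)
print(s["tcp_pos"],s["orientation"],s["t"],s["opening"])
for r in silhouettes("wrist","small_cup")[:3]:
    m=r["mask"]; print(r["score"],r["box"],fit(c,r["box"],20,22,115,[630,-210]),a[m].mean(0))
E
```

```text
[ 631.25928187 -254.56361908  201.41694312] [-3.14083134e+00 -6.22632932e-04  1.56887705e+00] 16.25 85.08253283737503
0.77 [270.6, 2.9, 68.9, 85.7] (array([ 622.2, -125.3]), array([ 0. , -1.2, -0. ,  2. ])) [ 87.72128228  45.9826358  106.38089938]
```

```bash
python3 - <<'E'
from h import *
s=sense(); c=cam("wrist",s); a=cv2.imread("pics/k.png")
h=cv2.cvtColor(a,cv2.COLOR_BGR2HSV); m=cv2.inRange(h,(10,110,60),(32,255,255))
n,l,st,ce=cv2.connectedComponentsWithStats(cv2.morphologyEx(m,cv2.MORPH_CLOSE,np.ones((9,9))))
for i in range(1,n):
    if st[i,4]>600: print(st[i],fit(c,st[i,:4],20,22,115,[630,-210]))
P=[[630+22*np.cos(t),-210+22*np.sin(t),115] for t in tt]; q=proj(c,P); print("expected rim",q.min(0),q.max(0))
E
```

```text
[  495   107   145   264 14705] (array([ 854.9, -279.4]), array([ 10.4,  99.4,  -8.8, -81.4]))
[ 288  138   62   64 3006] (array([ 630.9, -208.4]), array([-0.1, -0.8,  0.1,  0.6]))
[ 215  324  165   29 3468] (array([ 612.5, -369.6]), array([ 56.6, -40.9, -56.6,  31.4]))
expected rim [286.71410412 142.34380466] [348.87433454 204.72731557]
```

Emit:
step_arm([
  {"translation": [0,0.6,0],"twist": [0,0,0]},
  {"translation": [0,0.7,0],"twist": [0,0,0]},
  {"translation": [-0.01,0.53,-0.4],"twist": [0,0,0]},
  {"translation": [0,0,-1],"twist": [0,0,0]},
  {"translation": [0,0,-1],"twist": [0,0,0]},
  {"translation": [0,0,-1],"twist": [0,0,0]},
  {"translation": [0,0,-1],"twist": [0,0,0]},
  {"translation": [0,0,-0.8],"twist": [0,0,0]},
])

```text
t: 17.02
tcp_pos: [630.2, -206.6, 70.5]
orientation: [-3.141, -0.001, 1.571]
wrist_force: [-0.9, -0.1, -0.6]
opening: 84.9
```

Emit:
step_arm([
  {"translation": [0,0,-0.34],"twist": [0,0,0]},
  {"translation": [0,0,0],"twist": [0,0,0]},
  {"translation": [0,0,0],"twist": [0,0,0]},
])

```text
t: 17.27
tcp_pos: [631.0, -208.3, 64.4]
orientation: [3.141, 0.0, 1.57]
wrist_force: [0.2, 0.4, 0.7]
opening: 85.3
```

Emit:
step_arm([
  {"translation": [0,0,0],"twist": [0,0,0]},
  {"translation": [0,0,0],"twist": [0,0,0]},
  {"translation": [0,0,0],"twist": [0,0,0]},
  {"translation": [0,0,0],"twist": [0,0,0]},
  {"translation": [0,0,0],"twist": [0,0,0]},
], hand=-0.1)

```text
t: 17.68
tcp_pos: [630.8, -209.3, 63.8]
orientation: [3.141, 0.0, 1.569]
wrist_force: [0.5, 0.0, -0.3]
opening: 46.9
```

Emit:
step_arm([
  {"translation": [0,0,0],"twist": [0,0,0]},
  {"translation": [0,0,0],"twist": [0,0,0]},
  {"translation": [0,0,0],"twist": [0,0,0]},
  {"translation": [0,0,0],"twist": [0,0,0]},
], hand=0.2)

```text
t: 18.02
tcp_pos: [631.0, -209.5, 64.1]
orientation: [3.141, 0.0, 1.569]
wrist_force: [-1.0, 0.2, 6.1]
opening: 42.6
```

Emit:
step_arm([
  {"translation": [0,0,0],"twist": [0,0,0]},
  {"translation": [0,0,0.2],"twist": [0,0,0]},
  {"translation": [0,0,0.5],"twist": [0,0,0]},
  {"translation": [0,0,1],"twist": [0,0,0]},
  {"translation": [0,0,1],"twist": [0,0,0]},
  {"translation": [0,0,1],"twist": [0,0,0]},
  {"translation": [0,0,1],"twist": [0,0,0]},
  {"translation": [0,0,1],"twist": [0,0,0]},
], hand=1)

```text
t: 18.68
tcp_pos: [630.4, -209.1, 208.3]
orientation: [3.141, 0.0, 1.569]
wrist_force: [0.0, 0.2, -0.8]
opening: 42.8
```

Emit:
step_arm([
  {"translation": [-0.1,0.6,0.7],"twist": [0,0,0]},
  {"translation": [-0.15,1,0.4],"twist": [0,0,0]},
  {"translation": [-0.15,1,0.2],"twist": [0,0,0]},
  {"translation": [-0.15,1,0],"twist": [0,0,0]},
  {"translation": [-0.15,1,0],"twist": [0,0,0]},
  {"translation": [-0.15,1,0],"twist": [0,0,0]},
  {"translation": [-0.15,1,0],"twist": [0,0,0]},
  {"translation": [-0.15,1,0],"twist": [0,0,0]},
])

```text
t: 19.35
tcp_pos: [601.4, -18.1, 239.6]
orientation: [3.141, 0.0, 1.569]
wrist_force: [0.4, -0.2, -0.3]
opening: 42.6
```

Emit:
step_arm([
  {"translation": [-0.15,1,0],"twist": [0,0,0]},
  {"translation": [-0.15,1,0],"twist": [0,0,0]},
  {"translation": [-0.15,1,0],"twist": [0,0,0]},
  {"translation": [-0.15,1,0],"twist": [0,0,0]},
  {"translation": [-0.15,1,0],"twist": [0,0,0]},
  {"translation": [-0.15,1,0],"twist": [0,0,0]},
  {"translation": [-0.1,0.8,0],"twist": [0,0,0]},
  {"translation": [0,0,0],"twist": [0,0,0]},
])

```text
t: 20.02
tcp_pos: [576.1, 153.9, 239.5]
orientation: [3.141, -0.001, 1.572]
wrist_force: [0.0, 0.7, 0.3]
opening: 42.8
```

Emit:
step_arm([
  {"translation": [0,0,0],"twist": [0,0,0]},
  {"translation": [0,0,0],"twist": [0,0,0]},
])

```text
t: 20.18
tcp_pos: [576.9, 150.4, 239.0]
orientation: [3.141, 0.0, 1.569]
wrist_force: [-0.6, -0.3, -0.3]
opening: 42.8
```

```bash
python3 - <<'E'
from h import *
s=sense(); a=grab_frame("wrist"); save("l",a); c=cam("wrist",s)
print(s["tcp_pos"],s["orientation"],s["t"],s["opening"],s["wrist_force"])
for r in silhouettes("wrist","medium_cup")[:2]: print(r["score"],r["box"])
s2=dict(s); s2["tcp_pos"]=[572.24,129.6,182.65]; s2["orientation"]=[3.14119,-.00026,1.56753]; c2=cam("wrist",s2)
def f(p):
    q=proj(c2,np.c_[p[0]+32*np.cos(tt),p[1]+32*np.sin(tt),0*tt+124]); return np.r_[q.min(0),q[:,0].max()]-[265.3,9.7,374]
r=least_squares(f,[572,234]);print(r.x,r.fun)
E
```

```text
[576.8931512  150.3908496  239.02007966] [3.14127559e+00 1.62340918e-04 1.56897266e+00] 20.1833 42.78897414957765 [-0.55373631 -0.31664378 -0.25710894]
0.77 [270.9, 64.7, 85.4, 91.2]
0.53 [263.3, 393.0, 35.8, 16.9]
[572.69733346 236.4060224 ] [-0.90417452  0.0660047   0.90653412]
```

View pics/l.png

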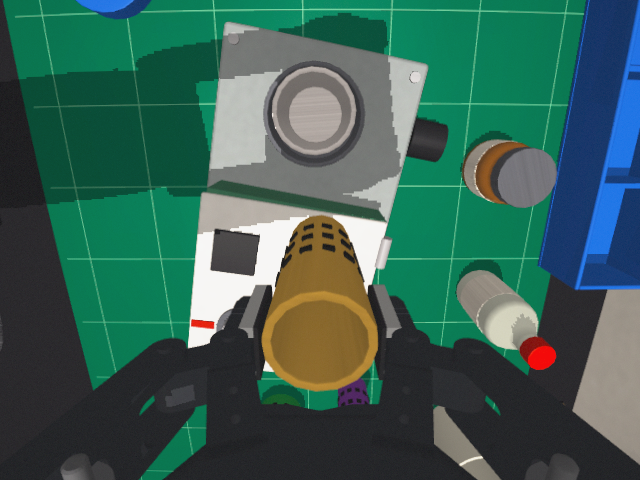

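The brass cup is held straight over the panel, and the silver cup in the well has its rim at 271–356 px with the top at row 65.

```bash
python3 - <<'E'
from h import *
s=sense(); c=cam("wrist",s)
def f(p):
    q=proj(c,np.c_[p[0]+32*np.cos(tt),p[1]+32*np.sin(tt),0*tt+124]); return np.r_[q.min(0),q[:,0].max()]-[271,64.7,356.3]
r=least_squares(f,[572,234]);print(r.x,r.fun)
# held brass rim: left 262 right 379, top 291 bottom 389
def g(p):
    q=proj(c,np.c_[p[0]+22*np.cos(tt),p[1]+22*np.sin(tt),0*tt+p[2]]); return np.r_[q.min(0),q.max(0)]-[262,290,379,390]
r=least_squares(g,[577,150,290]);print(r.x,r.fun)
E
```

```text
[572.93308842 237.06388218] [-0.06774165  0.00411269  0.0678173 ]
[577.36723121 149.10501107 286.78855614] [-0.00864592  0.00956461  0.00867248 -0.01072831]
```

Emit:
step_arm([
  {"translation": [-0.06,0.7,0],"twist": [0,0,0]},
  {"translation": [-0.06,0.8,0],"twist": [0,0,0]},
  {"translation": [-0.06,0.8,0],"twist": [0,0,0]},
  {"translation": [0,0.7,0],"twist": [0,0,0]},
  {"translation": [0,0.5,0],"twist": [0,0,0]},
  {"translation": [0,0,-0.5],"twist": [0,0,0]},
  {"translation": [0,0,-0.7],"twist": [0,0,0]},
  {"translation": [0,0,-0.4],"twist": [0,0,0]},
])

```text
t: 20.95
tcp_pos: [572.1, 237.4, 196.2]
orientation: [-3.14, 0.001, 1.568]
wrist_force: [-0.7, -0.3, -0.9]
opening: 42.8
```

Emit:
step_arm([
  {"translation": [0,0,0],"twist": [0,0,0]},
  {"translation": [0,0,0],"twist": [0,0,0]},
  {"translation": [0,0,-0.4],"twist": [0,0,0]},
  {"translation": [0,0,-0.4],"twist": [0,0,0]},
  {"translation": [0,0,0],"twist": [0,0,0]},
])

```text
t: 21.37
tcp_pos: [571.8, 237.9, 176.2]
orientation: [-3.139, 0.001, 1.569]
wrist_force: [-0.2, 0.7, -1.2]
opening: 43.0
```

No contact 12 mm below the rim, so I'll continue.

Emit:
step_arm([
  {"translation": [0,0,-0.5],"twist": [0,0,0]},
  {"translation": [0,0,-0.5],"twist": [0,0,0]},
  {"translation": [0,0,-0.5],"twist": [0,0,0]},
  {"translation": [0,0,-0.5],"twist": [0,0,0]},
  {"translation": [0,0,-0.4],"twist": [0,0,0]},
  {"translation": [0,0,-0.3],"twist": [0,0,0]},
  {"translation": [0,0,0],"twist": [0,0,0]},
  {"translation": [0,0,0],"twist": [0,0,0]},
])

```text
t: 22.03
tcp_pos: [572.3, 238.3, 110.7]
orientation: [-3.141, 0.0, 1.569]
wrist_force: [0.2, -0.1, -0.0]
opening: 42.8
```

Emit:
step_arm([
  {"translation": [0,0,-0.1],"twist": [0,0,0]},
  {"translation": [0,0,0],"twist": [0,0,0]},
  {"translation": [0,0,0],"twist": [0,0,0]},
])

```text
t: 22.28
tcp_pos: [572.6, 238.3, 108.8]
orientation: [3.141, -0.0, 1.569]
wrist_force: [-0.6, 0.5, -0.9]
opening: 42.8
```

Emit:
step_arm([
  {"translation": [0,0,-0.1],"twist": [0,0,0]},
  {"translation": [0,0,0],"twist": [0,0,0]},
  {"translation": [0,0,0],"twist": [0,0,0]},
])

```text
t: 22.53
tcp_pos: [573.0, 238.5, 107.1]
orientation: [3.14, -0.001, 1.569]
wrist_force: [-0.6, -0.3, 9.1]
opening: 42.7
```

It touched down at TCP z 107.1, as predicted. I'll release and go to view the fastener from above.

Emit:
step_arm([
  {"translation": [0,0,0],"twist": [0,0,0]},
  {"translation": [0,0,0],"twist": [0,0,0]},
  {"translation": [0,0,0],"twist": [0,0,0]},
  {"translation": [0,0,0],"twist": [0,0,0]},
  {"translation": [0,0,0],"twist": [0,0,0]},
  {"translation": [0,0,0.8],"twist": [0,0,0]},
  {"translation": [0,0,1],"twist": [0,0,0]},
  {"translation": [0,0,1],"twist": [0,0,0]},
], hand=-1)

```text
t: 23.2
tcp_pos: [572.0, 238.1, 176.3]
orientation: [-3.14, 0.0, 1.569]
wrist_force: [0.0, 0.5, 0.3]
opening: 85.3
```

Emit:
step_arm([
  {"translation": [0,0,0.8],"twist": [0,0,0]},
  {"translation": [-0.2,-0.8,0],"twist": [0,0,0]},
  {"translation": [-0.3,-1,0],"twist": [0,0,0]},
  {"translation": [-0.3,-1,0],"twist": [0,0,0]},
  {"translation": [-0.3,-1,0],"twist": [0,0,0]},
  {"translation": [-0.3,-1,0],"twist": [0,0,0]},
  {"translation": [-0.3,-1,0],"twist": [0,0,0]},
  {"translation": [-0.3,-1,0],"twist": [0,0,0]},
])

```text
t: 23.87
tcp_pos: [521.8, 67.2, 195.9]
orientation: [3.142, 0.0, 1.569]
wrist_force: [0.5, -0.6, 0.1]
opening: 85.4
```

Emit:
step_arm([
  {"translation": [-0.3,-1,0],"twist": [0,0,0]},
  {"translation": [-0.3,-1,0],"twist": [0,0,0]},
  {"translation": [-0.3,-1,0],"twist": [0,0,0]},
  {"translation": [-0.3,-1,0],"twist": [0,0,0]},
  {"translation": [0,-0.3,0],"twist": [0,0,0]},
  {"translation": [0,0,0],"twist": [0,0,0]},
  {"translation": [0,0,0],"twist": [0,0,0]},
])

```text
t: 24.45
tcp_pos: [492.5, -39.1, 195.9]
orientation: [3.142, -0.0, 1.568]
wrist_force: [0.1, -0.4, -0.2]
opening: 85.5
```

```bash
python3 - <<'E'
from h import *
s=sense(); a=grab_frame("wrist"); save("m",a)
print(s["tcp_pos"],s["orientation"],s["t"],s["opening"],s["wrist_force"])
for k in("fastener","press_pad"):
  for r in silhouettes("wrist",k)[:2]: print(k,r["score"],r["box"])
E
```

```text
[492.52153498 -39.12896479 195.93839875] [ 3.14157094e+00 -2.90734632e-04  1.56793095e+00] 24.45 85.54124574303992 [ 0.11829576 -0.37834131 -0.24492777]
fastener 0.56 [302.3, 92.4, 59.8, 77.3]
press_pad 0.68 [296.5, 0.7, 63.9, 39.0]
```

View pics/m.png

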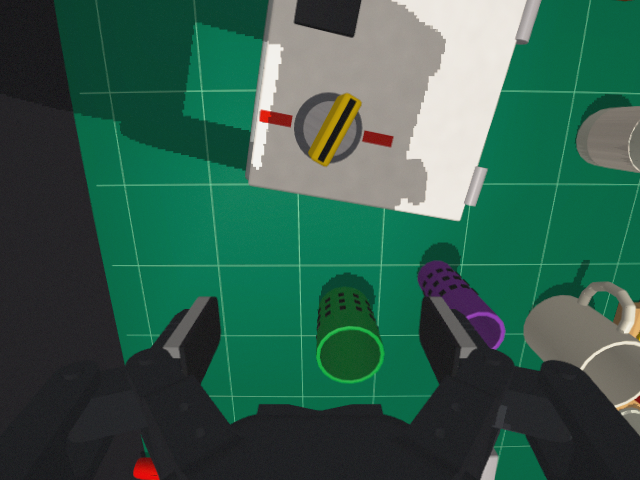

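The fastener's slot runs (319,161)–(351,97), disc centre (328,127). The red marks run (262,116)–(292,121) and (364,136)–(392,141).

```bash
python3 - <<'E'
from h import *
s=sense(); c=cam("wrist",s)
A=lambda p,q:np.degrees(np.arctan2(*(q-p)[1::-1]))
zt=98+42
a,b=onplane(c,(319,161),zt),onplane(c,(351,97),zt); print("slot",A(a,b),(a+b)/2)
m=[onplane(c,u,99) for u in((262,116),(292,121),(364,136),(392,141))]; print("marks",A(m[0],m[3]),A((m[0]+m[1])/2,(m[2]+m[3])/2),np.array(m).round(1).tolist())
print("disc",onplane(c,(328,127),103),onplane(c,(328,127),99))
# wing outline top box from yellow
im=cv2.imread("pics/m.png");h=cv2.cvtColor(im,cv2.COLOR_BGR2HSV);mk=cv2.inRange(h,(20,120,60),(35,255,255));mk[:80]=0;mk[180:]=0;mk[:,:290]=0;mk[:,380:]=0
pts=cv2.findNonZero(mk);r=cv2.minAreaRect(pts);print(r)
E
```

```text
slot 63.11398095576311 [501.66381605  36.11762167 140.        ]
marks -10.4795078462475 -10.781462007569981 [[452.2, 45.0, 99.0], [473.3, 41.6, 99.0], [524.4, 31.3, 99.0], [544.7, 27.9, 99.0]]
disc [498.59593348  37.47681591 103.        ] [498.69187745  37.45311956  99.        ]
((334.1162414550781, 128.50271606445312), (25.213951110839844, 75.84980010986328), 27.897274017333984)
```

Slot at 63.1° and marks at -10.6°, so it needs 73.7° clockwise from about 0.28 rad. I'll align the jaws with the wing, tilt to the ajar panel's normal, and partly close.

Emit:
step_arm([
  {"translation": [0.13,0.7,0],"twist": [0,0,-0.111]},
  {"translation": [0.13,0.8,0],"twist": [0,0,-0.111]},
  {"translation": [0.13,0.8,0],"twist": [0,0,-0.111]},
  {"translation": [0.12,0.7,0],"twist": [0,0,-0.112]},
  {"translation": [0,0,0],"twist": [0.009,0.047,0]},
  {"translation": [0,0,0],"twist": [0.0085,0.047,0]},
  {"translation": [0,0,-0.6],"twist": [0,0,0]},
  {"translation": [0,0,-0.6],"twist": [0,0,0]},
], hand=0.2)

```text
t: 25.27
tcp_pos: [505.9, 36.8, 165.6]
orientation: [-3.046, 0.028, 1.106]
wrist_force: [-0.7, -0.2, -1.1]
opening: 34.0
```

Emit:
step_arm([
  {"translation": [0,0,0],"twist": [0,0,0]},
  {"translation": [0,0,0],"twist": [0,0,0]},
])

```text
t: 25.43
tcp_pos: [504.8, 36.5, 165.7]
orientation: [-3.044, 0.028, 1.105]
wrist_force: [0.4, 0.2, -0.0]
opening: 34.1
```

```bash
python3 - <<'E'
from h import *
s=sense(); M=R.from_euler('xyz',s["orientation"]).as_matrix()
n=-M[:,2]; print(s["tcp_pos"],s["opening"],"n",n,"xdir",np.degrees(np.arctan2(M[1,0],M[0,0])))
g=np.array([501.3,36.5,129]); p=np.array(s["tcp_pos"]); nn=np.array([.098,-.018,.995])
print("off-axis",(p-g)-nn*((p-g)@nn), "along",(p-g)@nn)
c=cam("wrist",s); a=grab_frame("wrist"); save("n",a)
h=cv2.cvtColor(cv2.cvtColor(a,cv2.COLOR_RGB2BGR),cv2.COLOR_BGR2HSV);mk=cv2.inRange(h,(20,120,60),(35,255,255))
pts=cv2.findNonZero(mk); print(cv2.boundingRect(pts),cv2.minAreaRect(pts)); print("expect wing top ctr",proj(c,g+nn*13), "ends",proj(c,[g+nn*13+22*np.array([np.cos(1.1),np.sin(1.1),0])*k for k in(1,-1)]))
E
```

```text
[504.84823434  36.48814207 165.66919233] 34.10837231447965 n [ 0.09975518 -0.01846508  0.99484066] xdir 63.32729422306631
off-axis [-0.06147677  0.65115023  0.01957449] along 36.833786778197364
(311, 218, 23, 84) ((322.0630798339844, 259.73443603515625), (21.022310256958008, 83.12557220458984), 2.0454084873199463)
expect wing top ctr [[320.22796092 266.99581694]] ends [[320.3745648  230.54708453]
 [320.09130667 300.81277912]]
```

Aligned on the axis. I'll descend along it and grip.

Emit:
step_arm([
  {"translation": [-0.06,0.01,-0.6],"twist": [0,0,0]},
  {"translation": [-0.06,0.01,-0.6],"twist": [0,0,0]},
  {"translation": [-0.06,0.01,-0.6],"twist": [0,0,0]},
  {"translation": [-0.05,0,-0.5],"twist": [0,0,0]},
  {"translation": [-0.04,0,-0.35],"twist": [0,0,0]},
  {"translation": [0,0,0],"twist": [0,0,0]},
  {"translation": [0,0,0],"twist": [0,0,0]},
])

```text
t: 26.07
tcp_pos: [498.7, 36.6, 100.4]
orientation: [-3.046, 0.028, 1.104]
wrist_force: [0.4, -1.2, -0.3]
opening: 34.0
```

Emit:
step_arm([
  {"translation": [0,0,0],"twist": [0,0,0]},
  {"translation": [0,0,0],"twist": [0,0,0]},
  {"translation": [0,0,0],"twist": [0,0,0]},
], hand=0.6)

```text
t: 26.32
tcp_pos: [498.8, 36.5, 100.4]
orientation: [-3.046, 0.028, 1.104]
wrist_force: [-0.5, -0.0, -0.4]
opening: 17.0
```

Emit:
step_arm([
  {"translation": [0,0,0],"twist": [0,0,0]},
  {"translation": [0,0,0],"twist": [0,0,0]},
  {"translation": [0,0,0],"twist": [0,0,0]},
], hand=0.85)

```text
t: 26.57
tcp_pos: [498.9, 36.5, 100.2]
orientation: [-3.047, 0.027, 1.104]
wrist_force: [3.7, -0.1, 4.5]
opening: 11.1
```

Gripped at 11 mm. I'll turn clockwise about the tilted axis.

Emit:
step_arm([
  {"translation": [0,0,0],"twist": [0,0,0]},
  {"translation": [0,0,0],"twist": [-0.009,0.0017,-0.09]},
  {"translation": [0,0,0],"twist": [-0.011,0.002,-0.11]},
  {"translation": [0,0,0],"twist": [-0.011,0.002,-0.11]},
  {"translation": [0,0,0],"twist": [-0.011,0.002,-0.11]},
  {"translation": [0,0,0],"twist": [-0.011,0.002,-0.11]},
  {"translation": [0,0,0],"twist": [-0.011,0.002,-0.11]},
  {"translation": [0,0,0],"twist": [-0.011,0.002,-0.11]},
], hand=1)

```text
t: 27.23
tcp_pos: [499.4, 35.9, 100.0]
orientation: [-3.097, 0.087, 0.31]
wrist_force: [9.5, -5.9, 1.9]
opening: 10.6
```

Emit:
step_arm([
  {"translation": [0,0,0],"twist": [-0.011,0.002,-0.11]},
  {"translation": [0,0,0],"twist": [-0.011,0.002,-0.11]},
  {"translation": [0,0,0],"twist": [-0.011,0.002,-0.11]},
  {"translation": [0,0,0],"twist": [-0.011,0.002,-0.11]},
  {"translation": [0,0,0],"twist": [-0.0046,0.001,-0.046]},
  {"translation": [0,0,0],"twist": [0,0,0]},
  {"translation": [0,0,0],"twist": [0,0,0]},
])

```text
t: 27.82
tcp_pos: [499.4, 35.4, 100.0]
orientation: [3.137, 0.098, -0.199]
wrist_force: [9.0, -10.7, 2.7]
opening: 10.8
```

```bash
python3 - <<'E'
from h import *
s=sense(); M=R.from_euler('xyz',s["orientation"]).as_matrix()
print(s["tcp_pos"],s["opening"],s["wrist_force"],s["moment"],"n",-M[:,2],"xdir",np.degrees(np.arctan2(M[1,0],M[0,0])),s["qpos"])
E
```

```text
[499.43526532  35.373832   100.04218831] 10.75247673533211 [  8.96754675 -10.69275805   2.73491177] [-1.55525076 -1.60165938  0.06837357] n [ 0.09665393 -0.01516132  0.99520257] xdir -11.412120548352055 [-0.08783613  0.13194649  1.69778447  0.00671109  1.40963439  1.68052945]
```

Emit:
step_arm([
  {"translation": [0,0,0],"twist": [0,0,0]},
  {"translation": [0,0,0],"twist": [0,0,0]},
  {"translation": [0,0,0],"twist": [0,0,0]},
  {"translation": [0.05,0,0.5],"twist": [0,0,0]},
  {"translation": [0.08,0,0.8],"twist": [0,0,0]},
  {"translation": [0.1,0,1],"twist": [0,0,0]},
  {"translation": [0.1,0,1],"twist": [0,0,0]},
  {"translation": [-0.6,0,0.7],"twist": [0,0,0]},
], hand=0.3)

```text
t: 28.48
tcp_pos: [493.0, 36.5, 201.2]
orientation: [3.139, 0.1, -0.198]
wrist_force: [1.1, -0.8, 0.0]
opening: 29.5
```

Emit:
step_arm([
  {"translation": [-1,0,0],"twist": [0,-0.095,0]},
  {"translation": [-0.9,0,0],"twist": [0,0,0]},
  {"translation": [0,0,0],"twist": [0,0,0]},
  {"translation": [0,0,0],"twist": [0,0,0]},
])

```text
t: 28.82
tcp_pos: [446.4, 36.6, 200.3]
orientation: [-3.127, 0.014, -0.197]
wrist_force: [0.3, -0.4, 0.5]
opening: 29.8
```

```bash
python3 - <<'E'
from h import *
s=sense(); a=grab_frame("wrist"); save("o",a)
print(s["tcp_pos"],s["orientation"],s["t"],s["opening"])
E
```

```text
[446.39215827  36.62822828 200.31270111] [-3.12681044  0.01400923 -0.19708226] 28.8167 29.77978017375848
```

View pics/o.png

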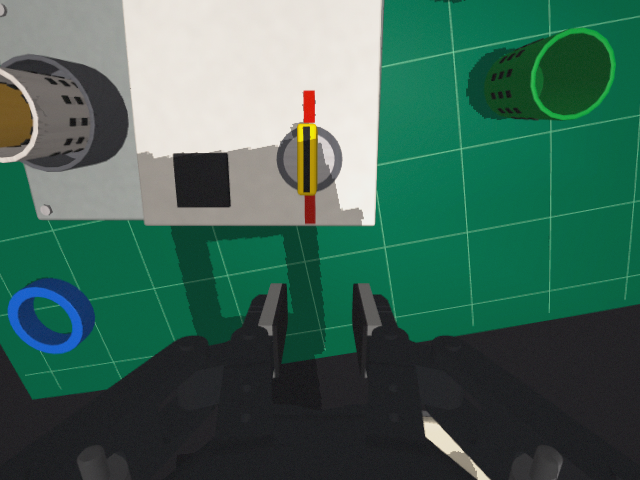

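The slot (307,128)–(306,192) lies in line with the marks (309,92)–(310,223). The pad is at (174–230, 152–208) and both cups are in the well. I'll quantify the alignment and locate the pad.

```bash
python3 - <<'E'
from h import *
s=sense(); c=cam("wrist",s); im=cv2.imread("pics/o.png").astype(int)
A=lambda p,q:np.degrees(np.arctan2(*(q-p)[1::-1]))
h=cv2.cvtColor(im.astype(np.uint8),cv2.COLOR_BGR2HSV)
red=cv2.inRange(h,(0,150,60),(8,255,255));red[:,:290]=0;red[:,330:]=0
ys,xs=np.nonzero(red); 
t=ys<125; b=ys>190
up,dn=np.array([xs[t].mean(),ys[t].mean()]),np.array([xs[b].mean(),ys[b].mean()])
print(up,dn,"marks",A(onplane(c,dn,101),onplane(c,up,97)))
print("mark",[A(onplane(c,dn,z),onplane(c,up,z)) for z in(99,)])
dark=(im.sum(2)<200)&(np.arange(640)[None]>296)&(np.arange(640)[None]<320)&(np.arange(480)[:,None]>134)&(np.arange(480)[:,None]<188)
ys,xs=np.nonzero(dark); k=np.polyfit(ys,xs,1); print(k)
print("slot",A(onplane(c,(np.polyval(k,188),188),142),onplane(c,(np.polyval(k,132),132),138)))
yel=cv2.inRange(h,(22,150,80),(35,255,255)); print("wing rect",cv2.minAreaRect(cv2.findNonZero(yel[:,:340])))
pc=np.array([onplane(c,u,106) for u in((174,154),(229,152),(230,206),(176,208))]);print("pad",pc.mean(0),pc.round(0).tolist())
E
```

```text
[308.97142857 106.5       ] [309.51481481 208.93703704] marks -11.344832379555047
mark [np.float64(-11.481056971629277)]
[2.05144014e-02 3.03165163e+02]
slot -10.376753500875992
wing rect ((307.0, 158.5), (71.0, 20.0), 90.0)
pad [500.07357486 115.75666593 106.        ] [[523.0, 130.0, 106.0], [516.0, 90.0, 106.0], [478.0, 101.0, 106.0], [484.0, 142.0, 106.0]]
```

Slot and marks agree to about 1°. Now shut the fingers and go above the pad.

Emit:
step_arm([
  {"translation": [0.5,0.7,0],"twist": [0,0,0]},
  {"translation": [0.6,0.9,0],"twist": [0,0,0]},
  {"translation": [0.6,0.9,0],"twist": [0,0,0]},
  {"translation": [0.44,0.67,0],"twist": [0,0,0]},
  {"translation": [0,0,-0.7],"twist": [0,0,0]},
  {"translation": [0,0,-1],"twist": [0,0,0]},
  {"translation": [0,0,-1],"twist": [0,0,0]},
  {"translation": [0,0,-0.8],"twist": [0,0,0]},
], hand=1)

```text
t: 29.53
tcp_pos: [500.7, 116.0, 109.8]
orientation: [-3.128, 0.017, -0.197]
wrist_force: [0.1, -0.7, -0.3]
opening: 0.0
```

Emit:
step_arm([
  {"translation": [0,0,-0.3],"twist": [0,0,0]},
  {"translation": [0,0,-0.2],"twist": [0,0,0]},
  {"translation": [0,0,0],"twist": [0,0,0]},
  {"translation": [0,0,0],"twist": [0,0,0]},
])

```text
t: 29.87
tcp_pos: [501.2, 115.8, 100.7]
orientation: [-3.127, 0.014, -0.197]
wrist_force: [0.5, -0.2, 1.1]
opening: -0.1
```

Emit:
step_arm([
  {"translation": [0,0,-0.2],"twist": [0,0,0]},
  {"translation": [0,0,-0.2],"twist": [0,0,0]},
  {"translation": [0,0,-0.2],"twist": [0,0,0]},
  {"translation": [0,0,0],"twist": [0,0,0]},
  {"translation": [0,0,0],"twist": [0,0,0]},
])

```text
t: 30.28
tcp_pos: [500.7, 115.8, 85.0]
orientation: [-3.127, 0.015, -0.197]
wrist_force: [-1.2, 1.6, 6.0]
opening: -0.3
```

Emit:
step_arm([
  {"translation": [0,0,-0.15],"twist": [0,0,0]},
  {"translation": [0,0,-0.15],"twist": [0,0,0]},
  {"translation": [0,0,0],"twist": [0,0,0]},
  {"translation": [0,0,0],"twist": [0,0,0]},
])

```text
t: 30.62
tcp_pos: [500.6, 115.9, 77.8]
orientation: [-3.127, 0.015, -0.197]
wrist_force: [-2.8, 0.2, 7.9]
opening: 0.2
```

Emit:
step_arm([
  {"translation": [0,0,-0.15],"twist": [0,0,0]},
  {"translation": [0,0,-0.1],"twist": [0,0,0]},
  {"translation": [0,0,0],"twist": [0,0,0]},
  {"translation": [0,0,0],"twist": [0,0,0]},
])

```text
t: 30.95
tcp_pos: [500.8, 115.9, 73.5]
orientation: [-3.126, 0.013, -0.197]
wrist_force: [-16.4, 0.5, 35.7]
opening: 0.3
```

The force jumped to 36 N, so the panel is on its stop. I'll ease slightly and check.

Emit:
step_arm([
  {"translation": [0,0,0.06],"twist": [0,0,0]},
  {"translation": [0,0,0],"twist": [0,0,0]},
  {"translation": [0,0,0],"twist": [0,0,0]},
  {"translation": [0,0,0],"twist": [0,0,0]},
])

```text
t: 31.28
tcp_pos: [500.8, 115.9, 74.0]
orientation: [-3.127, 0.014, -0.197]
wrist_force: [-8.1, 0.2, 20.1]
opening: -0.3
```

```bash
python3 - <<'E'
from h import *
s=sense(); print(s["tcp_pos"],s["wrist_force"],s["t"])
a=grab_frame("wrist"); b=grab_frame("side"); d=grab_frame("scene")
save("p",np.vstack([cv2.resize(a,(700,525))[:300],np.hstack([cv2.resize(b[180:340,180:380],(350,280)),cv2.resize(d[150:310,260:460],(350,280))])]))
E
```

```text
[500.7556537  115.87132056  74.03511199] [-8.138584    0.17608318 20.11434474] 31.2833
```

View pics/p.png

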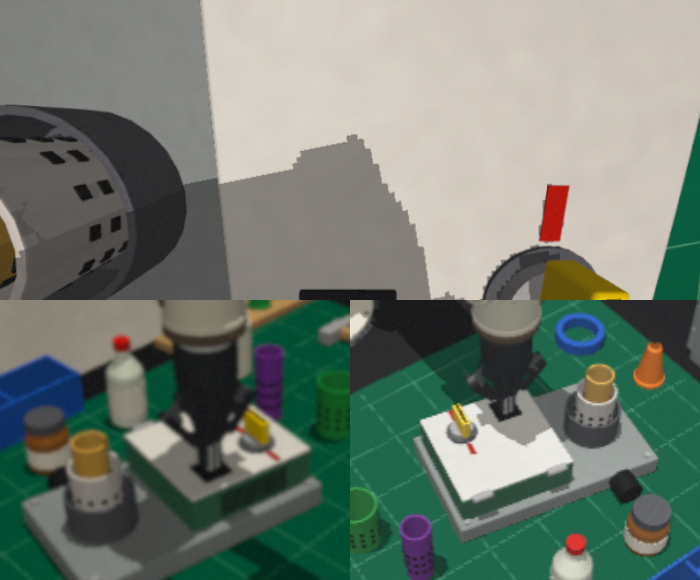

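The cups are nested upright, the fastener is aligned, and the panel is flush under the fingers at a steady 20 N. Handing in.

```bash
python3 -c "
from bench import *
print(close_job())"
```

```text
the job is handed in; nothing more can be done
None
```

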